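Set the polishing speed by clicks and start

ROBOT

A 6-joint arm with a two-finger parallel gripper is mounted at the origin on the work surface. World frame = base frame: x ahead of the robot, y to its left, z up, the work surface at z = 0. Lengths are in m, angles in degrees, forces in N, time in s.
With the tool pointing down it reaches from about 0.375 to 0.9 m from the base axis. Payload 3.1 kg.
Tool frame: the origin (TCP) lies on the front face of the gripper's body, between the roots of the fingers; the fingertips stand 70 mm ahead of it and the grasp point (between the pads) lies 51 mm ahead of it (bot.tip_extent is the distance from the TCP to the fingertips, in m); z points along the fingers, x is the direction in which the jaws open and shut, and the axes are right-handed (so a half turn about z gives the same grasp; the last joint's range is limited). The gripper opens to 87 mm and grips with 3 to 60 N. Pads are 19 mm wide; open, the fingers measure 117 mm over their backs; the gripper's body (75 mm by 190 mm) begins 51 mm behind the grasp point.
Start: joints at [60.247, 30.224, 82.088, -0, 67.689, -10.227], TCP at [0.209, 0.589, 0.292] pointing down, gripper open.
Joint ranges: [-176.69, 176.69], [-43.24, 126.21], [12.49, 139.97], [-82, 262], [0, 151.66], [-163.58, 163.58]. Speed limits (degrees/s): [159.86, 159.86, 180, 180, 180, 180].

INTERFACE

Orientations are given as a 3x3 rotation matrix whose columns are the frame's x, y, z axes.
In Python, from rig import bot, viewer, ticket gives the robot as it stands. The module is installed in compiled form; this text tells all that it offers.
- The arm moves only by the tool arm_command, never from a script. Its argument "targets" is a list of rows, each an object with "rot": the turn, a rotation vector about the tool's x, y, z in degrees, a list of three; "offset": the shift along the tool's x, y, z in cm, a list of three; "gripper": the closure, from 0 (fully open) to 1 (shut). A call has 1 to 8 rows; each row is the pose to reach, as a shift and turn from the pose commanded when the call began, along the tool's axes at that moment; what a row does not reach only later rows make up. A row lasts 1/10 s, in which the tool goes at most 50 mm and 8.59 degrees, less where a joint would pass 70% of its speed; a pose out of reach is approached as far as the arm can. A call with a gripper value outside its range is refused whole. The fingers move at their own pace and stop on an object; the grip force is fixed at half the most. Time passes only in rows, so rows that repeat a pose let the fingers close. It gives the time, the measured TCP pose, the force and the opening at its end, in the units of the state.
- bot.read_state(): the state, without advancing time (a new reading comes with each control period).
- viewer.capture(name): name is "side" or "top"; returns a dict with "frame" (480x640x3 uint8, red, green, blue), "fx", "fy", "cx", "cy" (pixels), "view" (4x4, takes a point from world to camera coordinates). Camera axes: x right, y down, z forward; pixel columns grow to the right and rows downward; lengths in m; the calibration is good to about 2 mm. A picture is of the moment at which its call begins. There is no depth.
- ticket.hand_in(): hands the job in, once; it reports no verdict.
The state is a dict: "time_s": time; "joint_positions": joint angles; "qvel": joint speeds; "tau": joint torques, N m; "position": TCP position; "tcp_rot": TCP orientation; "force": force on the tool from outside, world axes, zero at the start; "moment": the same for the moment, N m; "opening": opening from 0.0 (shut) to 1.0 (fully open).
Only numpy, scipy, OpenCV 4.12 (cv2) and the standard library are available. Lean on these libraries where they do the work, as an engineer would, in place of code of your own. Each camera call takes 0.05 s, during which the arm holds its last target. There are 200 camera calls.

TASK

With a fingertip, push the lug of the speed selector round clockwise, click by click, until it rests in speed 5 (the fifth of the seven marks, counting clockwise from the smallest mark as 1), without going past it. Only then press the round start button fully down and let it come back up. Do not pinch the selector's lug, press the button before the speed is set, or move the things lying around the console.

Things in the scene. Friction and masses are not known exactly. Their poses are not given: they have to be found in the camera images.
- console: grey sheet-metal control box fixed to the bench, 200 (x) by 340 (y) by 70 mm high (all lengths in these notes are in mm); origin at the centre of its underside on the bench, +z up. Its front long side faces -x (towards the robot); +y is its left. The selector stands on its top, left half; the start button on its right half, nearer the front.
- selector_axis (a point): point on the selector's vertical axis at the console's top face (70 above the bench); at (0, +60, 70) in the console's frame. Around it, 62 to 80 from the axis, seven printed marks growing longer clockwise, 30 degrees apart: mark 1 (shortest) points along the console's +y, mark 4 along its +x, mark 7 (longest) along its -y.
- selector (a joint): selector angle (rad), growing clockwise from above: 0 at setting 1 (end stop), then a detent every 0.5236 (30 degrees): setting n at (n-1) x 0.5236, setting 5 at 2.094, setting 7 at 3.142 (end stop). A sprung ball pulls it into the nearest detent; past half-way (0.26) it snaps into the next by itself. It takes about 4 N at 40 mm from the axis. Starts in setting 1, 2 or 3.
- lug_tip (a point): top of the lug's outer end, on its centre line: selector_axis to here is where the selector points. The selector is a black disc, 100 in diameter, top 15 above the console (85 above the bench), with one upright radial lug on it: 24 wide, from 8 to 58 from the axis, top 45 above the console (115 above the bench), aluminium, a black line along its top.
- lug_ccw: anticlockwise half of the lug (12 thick); its flank, 12 from the lug's centre line, is the one to push for a clockwise turn. Origin on the selector's axis at the console's top face, +x along the lug outwards, +z up; the flank is on its +y side.
- lug_cw: clockwise half of the lug (12 thick), flank on its -y side; origin and axes as for lug_ccw.
- start_button (a joint): travel of the start button (m): 0 released, 0.006 fully down; sprung, about 5 N when fully down, springs back when let go.
- start_button_top (a point): centre of the start button's top face: round grey button 36 in diameter in a steel housing, at (-30, -100) in the console's frame, about 92 above the bench; it is pressed straight down.
- pad: loose polishing pad lying on the bench beyond the console, flat black ring 100 in diameter, 9 high; origin under its centre. Leave it alone.
- offcut: loose pale stone offcut 70 by 50 by 30 high beyond the console; origin under its centre. Leave it alone.
- paste: loose jar of polishing paste, 64 in diameter, 75 high, to the left (+y) of the console; origin under its centre. Leave it alone.
- spanner: loose spanner 170 long lying on the bench to the right (-y) of the console; origin under its middle. Leave it alone.

How it is judged (in metres and radians):
On the way, in this order (a step that is already met when the one before it is completed fails the run):
1. the selector rests in setting 5 (value of joint selector between 1.944 and 2.244 rad and velocity of joint selector between -0.2 and 0.2 rad/s), for 0.2 s.
2. the start button is pressed fully down with the selector in setting 5 (value of joint selector between 1.944 and 2.244 rad and value of joint start_button above 0.0048 m), for 0.02 s.
At the end, for the whole second after the job is handed in: The selector rests in setting 5 (within 0.12 rad of 2.094), the start button, pressed at least 4.8 mm down after that, is up again (within 1.5 mm), and the four loose things lie within 20 mm of where they were (value of joint selector between 1.974 and 2.214 rad and value of joint start_button below 0.0015 m and velocity of joint selector between -0.1 and 0.1 rad/s and distance of each of pad, offcut, paste, spanner from where it was at the start of the episode below 0.02 m); the robot touches nothing.
It fails at once if the selector is turned past setting 5 (more than 0.3 rad beyond it) (value of joint selector above 2.394 rad).
It fails at once if the start button is pressed (more than 2.5 mm) while the selector is not in setting 5 (value of joint start_button above 0.0025 m and not (value of joint selector between 1.894 and 2.294 rad)).
It fails at once if the lug is pinched (both its flanks pressed by the fingers at once) (contact force between the fingers and lug_ccw above 1 N and contact force between the fingers and lug_cw above 1 N).
It fails at once if a loose thing is moved or lifted more than 20 mm (distance of any of pad, offcut, paste, spanner from where it was at the start of the episode above 0.02 m).
It also fails if it takes over 54 s, if anything falls off the work surface, if the arm or the gripper's body presses on something with over 40 N, if the wrist force passes 120 N, or if a joint passes its speed limit or range.

## Working session

There is one attempt and no reset: what is moved stays moved. The work goes in short steps, Python scripts to look and compute and a tool call to move; the robot and the scene stay as the last step left them, time stands still between calls to the robot, and variables do not carry over. Pictures are saved under pics/ and viewed, about 8 in all and at most 12, crops included, and the job is handed in when it is done.

Besides the shell and the picture viewer there is one more tool, called after "Request:" in YAML: its name, and indented under it one key for each argument. arm_command: Moves the arm, as the interface text tells. Its arguments: {"type":"object","properties":{"targets":{"type":"array"}},"required":["targets"]}

```bash
mkdir -p pics; cat > h.py <<'E'
import numpy as np, cv2
from rig import bot, viewer, ticket
def cap(n,f):
    c=viewer.capture(n); cv2.imwrite(f'pics/{f}.png',c['frame'][:,:,::-1]); np.savez(f'pics/{f}.npz',**{k:c[k] for k in('fx','fy','cx','cy','view')}); return c
def ray(c,u,v,z):
    V=np.array(c['view']);R=V[:3,:3];o=-R.T@V[:3,3]
    d=R.T@np.array([(u-c['cx'])/c['fx'],(v-c['cy'])/c['fy'],1]);return o+d*(z-o[2])/d[2]
def proj(c,p):
    V=np.array(c['view']);q=V[:3,:3]@np.array(p)+V[:3,3];return c['fx']*q[0]/q[2]+c['cx'],c['fy']*q[1]/q[2]+c['cy']
E
python3 - <<'E'
from h import *
np.set_printoptions(precision=4,suppress=True)
for n in('top','side'):
    c=cap(n,n+'0');V=np.array(c['view']);print(n,c['fx'],-V[:3,:3].T@V[:3,3],V[:3,:3])
s=bot.read_state();print(s['time_s'],s['position'],s['tcp_rot'],s['force'],s['opening'],bot.tip_extent)
E
```

```text
top 524.788137329753 [0.5003 0.0363 1.1908] [[ 0.0147 -0.9998 -0.0134]
 [-0.9926 -0.013  -0.1209]
 [ 0.1207  0.0151 -0.9926]]
side 562.7984553344022 [ 0.5635 -0.6427  0.7963] [[ 0.9964 -0.0838  0.0151]
 [-0.0479 -0.6981 -0.7144]
 [ 0.0704  0.7111 -0.6995]]
0.1 [0.2086 0.5886 0.2914] [[ 0.3343  0.9425 -0.001 ]
 [ 0.9425 -0.3343 -0.0017]
 [-0.0019 -0.0003 -1.    ]] [ 0.3634  0.0316 -0.2554] 0.9965262865813868 0.0697
```

View pics/top0.png

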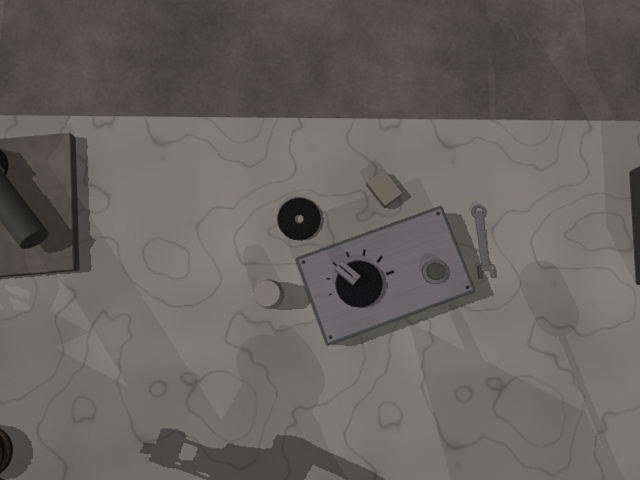

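View pics/side0.png

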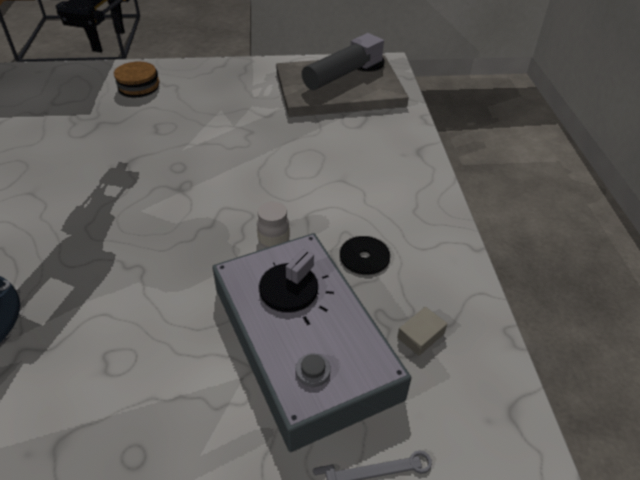

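The top view shows the console's top corners at about (296,258), (441,207), (472,292) and (327,345). The lug tip is near (338,265) and the button near (435,271). The side view shows the same layout. Next I'll fit the console pose.

```bash
cat > pose.py <<'E'
from h import *
from scipy.optimize import least_squares
np.set_printoptions(precision=4,suppress=True)
ct=dict(np.load('pics/top0.npz'));cs=dict(np.load('pics/side0.npz'))
def w(p,q):
    a=p[2];return np.array([p[0]+np.cos(a)*q[0]-np.sin(a)*q[1],p[1]+np.sin(a)*q[0]+np.cos(a)*q[1],q[2]])
L=[(.1,.17,.07),(.1,-.17,.07),(-.1,-.17,.07),(-.1,.17,.07)]
obs=[(ct,L[0],(296,258)),(ct,L[1],(441,207)),(ct,L[2],(472,292)),(ct,L[3],(327,345)),(ct,(-.03,-.1,.092),(435,271)),
(cs,L[0],(313,235)),(cs,L[1],(410,378)),(cs,L[2],(289,434)),(cs,L[3],(214,267)),(cs,(-.03,-.1,.092),(313,366))]
f=lambda p:np.ravel([np.subtract(proj(c,w(p,q)),o) for c,q,o in obs])
P=least_squares(f,[.55,-.05,.3],loss='soft_l1').x
E
python3 - <<'E'
from pose import *
print(P,np.degrees(P[2]),f(P).reshape(-1,2))
A=w(P,(0,.06,.07));B=w(P,(-.03,-.1,.092));print('axis',A,'btn',B)
ims=[]
for c,n in((ct,'top0'),(cs,'side0')):
    im=cv2.resize(cv2.imread(f'pics/{n}.png'),None,fx=4,fy=4,interpolation=cv2.INTER_CUBIC)
    def dot(p,col):
        u,v=proj(c,p);cv2.circle(im,(int(4*u+2),int(4*v+2)),3,col,-1)
    for q in L: dot(w(P,q),(0,255,0))
    dot(B,(0,0,255));
    for k in range(3):
        t=P[2]+np.pi/2-k*np.pi/6
        dot(A+[.058*np.cos(t),.058*np.sin(t),.045],[(0,0,255),(0,255,0),(255,0,0)][k])
    for k in range(7):
        t=P[2]+np.pi/2-k*np.pi/6; dot(A+[.071*np.cos(t),.071*np.sin(t),0],(0,255,255))
    u,v=proj(c,w(P,(0,0,.07)));u=int(4*u);v=int(4*v);ims.append(im[v-300:v+300,u-200-(150 if n=='top0' else 150):u+50+(0 if n=='top0' else 0)])
cv2.imwrite('pics/ov.png',np.hstack(ims))
for n,q in(('pad',ray(ct,300,219,.009)),('paste',ray(ct,268,293,.075)),('offcut',ray(ct,384,189,.03))):print(n,q)
E
```

```text
[ 0.5962 -0.0896  0.3634] 20.819591928466703 [[-0.3758 -0.2752]
 [ 2.0586 -2.6664]
 [ 5.82   -0.9862]
 [ 0.5416  1.3139]
 [ 2.1176 -0.5084]
 [ 0.4633 -3.0546]
 [ 2.4     0.1357]
 [-1.6782 -0.7394]
 [-4.3023 -1.6541]
 [-0.8346 -1.0399]]
axis [ 0.5749 -0.0335  0.07  ] btn [ 0.6037 -0.1937  0.092 ]
pad [0.7256 0.1004 0.009 ]
paste [0.5524 0.1618 0.075 ]
offcut [ 0.7928 -0.0893  0.03  ]
```

View pics/ov.png

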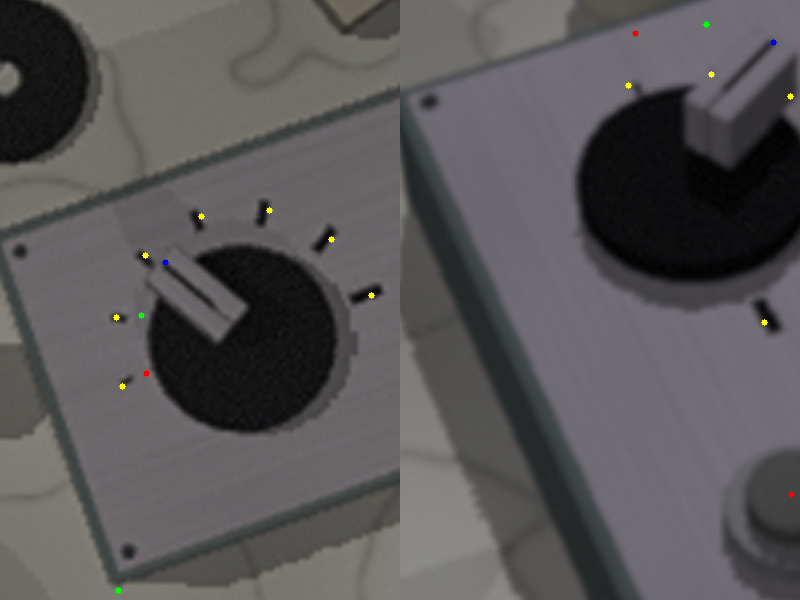

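The overlay matches the marks, the button and the lug, whose tip sits on the blue dot: it is in setting 3. I'll push with the gripper closed, turning the tool along with the lug.

```bash
cat > go.py <<'E'
from pose import *
import sys
from scipy.spatial.transform import Rotation as Ro
A=w(P,(0,.06,.07));B=w(P,(-.03,-.1,.092))
def plan(tgt,yawy):
    """offset cm and rot deg from the measured pose to tool-down pose with tool y at yaw yawy"""
    s=bot.read_state();R=np.array(s['tcp_rot']);t=np.radians(yawy)
    y=np.array([np.cos(t),np.sin(t),0]);z=np.array([0,0,-1.]);D=np.column_stack([np.cross(y,z),y,z])
    print('off',R.T@(np.array(tgt)-s['position'])*100,'rot',np.degrees(Ro.from_matrix(R.T@D).as_rotvec()),'F',np.array(s['force']))
def lug(sel,off,ztip=.093,r=.04):
    """pose beside the ccw flank for lug at selector angle sel (deg), tool centre off from centre line"""
    d=np.degrees(P[2])+90-sel;a=np.radians(d)
    return [A[0]+r*np.cos(a)-off*np.sin(a),A[1]+r*np.sin(a)+off*np.cos(a),ztip+bot.tip_extent],d-90
E
python3 -c "
from go import *
t,y=lug(60,.036);t[2]=.25;print(t,y);plan(t,y)"
```

```text
[np.float64(0.5722616288490425), np.float64(0.020271985714741775), 0.25] -39.18040807153329
off [-41.4     53.2718   4.1979] rot [-0.0002  0.1139 19.6527] F [ 0.3634  0.0316 -0.2554]
```

Request:
arm_command:
  targets:
    - {"offset": [-2.6,3.3,0.3],"rot": [0,0.1,2],"gripper": 1}
    - {"offset": [-5.2,6.7,0.6],"rot": [0,0.1,4],"gripper": 1}
    - {"offset": [-7.8,10,0.9],"rot": [0,0.1,6],"gripper": 1}
    - {"offset": [-10.4,13.3,1.2],"rot": [0,0.1,8],"gripper": 1}
    - {"offset": [-13,16.7,1.5],"rot": [0,0.1,10],"gripper": 1}
    - {"offset": [-15.6,20,1.8],"rot": [0,0.1,12],"gripper": 1}
    - {"offset": [-18.2,23.3,2],"rot": [0,0.1,14],"gripper": 1}
    - {"offset": [-20.7,26.6,2.1],"rot": [0,0.1,16],"gripper": 1}

```text
time_s: 0.9
position: [0.3907, 0.3033, 0.2708]
tcp_rot: [[0.582, 0.813, -0.0], [0.813, -0.582, 0.001], [0.001, -0.001, -1.0]]
force: [0.6, 1.3, 0.2]
opening: 0.36
```

```bash
python3 -c "
from go import *
t,y=lug(60,.036);t[2]=.25;plan(t,y)"
```

```text
off [-12.4446  31.2442   2.0507] rot [-0.0435 -0.0441  3.5738] F [0.6302 1.2952 0.184 ]
```

Request:
arm_command:
  targets:
    - {"offset": [-1.7,4.3,0.3],"rot": [0,0,1],"gripper": 1}
    - {"offset": [-3.5,8.7,0.6],"rot": [0,0,2],"gripper": 1}
    - {"offset": [-5.2,13,0.9],"rot": [0,0,3],"gripper": 1}
    - {"offset": [-7,17.5,1.2],"rot": [0,0,3.6],"gripper": 1}
    - {"offset": [-8.7,21.8,1.5],"rot": [0,0,3.6],"gripper": 1}
    - {"offset": [-10.5,26.2,1.8],"rot": [0,0,3.6],"gripper": 1}
    - {"offset": [-12.3,30.5,2],"rot": [0,0,3.6],"gripper": 1}
    - {"offset": [-12.4,31.2,2.1],"rot": [0,0,3.6],"gripper": 1}

```text
time_s: 1.7
position: [0.5754, 0.018, 0.2496]
tcp_rot: [[0.635, 0.773, 0.004], [0.773, -0.635, -0.0], [0.002, 0.003, -1.0]]
force: [-0.4, -0.3, -0.1]
opening: 0.003
```

Request:
arm_command:
  targets:
    - {"offset": [0,0,0],"rot": [0,0,0],"gripper": 1}
    - {"offset": [0,0,0],"rot": [0,0,0],"gripper": 1}

```text
time_s: 1.9
position: [0.5711, 0.0237, 0.2494]
tcp_rot: [[0.631, 0.776, -0.002], [0.776, -0.631, 0.002], [0.001, -0.003, -1.0]]
force: [-0.1, 0.4, -0.3]
opening: 0.007
```

```bash
python3 -c "
from go import *
t,y=lug(60,.036);plan(t,y)
a=cap('side','side1')['frame'][120:420,150:450];b=cap('top','top1')['frame'][150:350,260:460]
cv2.imwrite('pics/m1.png',np.hstack([cv2.resize(x[:,:,::-1],(400,400),interpolation=2) for x in(a,b)]))"
```

```text
off [-0.1975  0.3301  8.6705] rot [-0.1601 -0.0468  0.0656] F [-0.1405  0.4076 -0.3282]
```

View pics/m1.png

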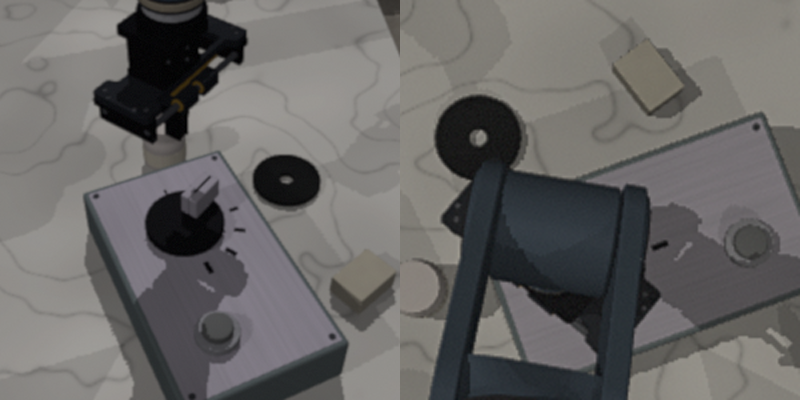

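The gripper is shut and hangs over the ccw side of the lug at about (185,130) in the left panel, well clear of it. I'll lower it now.

Request:
arm_command:
  targets:
    - {"offset": [-0.1,0.1,1.7],"rot": [0,0,0],"gripper": 1}
    - {"offset": [-0.1,0.2,3.5],"rot": [0,0,0],"gripper": 1}
    - {"offset": [-0.1,0.2,5.2],"rot": [0,0,0],"gripper": 1}
    - {"offset": [-0.1,0.2,6.8],"rot": [0,0,0],"gripper": 1}
    - {"offset": [-0.1,0.2,8],"rot": [0,0,0],"gripper": 1}
    - {"offset": [-0.1,0.2,8.6],"rot": [0,0,0],"gripper": 1}
    - {"offset": [-0.1,0.2,8.6],"rot": [0,0,0],"gripper": 1}
    - {"offset": [-0.1,0.2,8.6],"rot": [0,0,0],"gripper": 1}

```text
time_s: 2.8
position: [0.5735, 0.0212, 0.1644]
tcp_rot: [[0.631, 0.776, 0.002], [0.776, -0.631, 0.001], [0.002, 0.0, -1.0]]
force: [0.4, 0.2, -0.2]
opening: 0.006
```

```bash
python3 -c "
from go import *
plan(*lug(60,.036))
for s,o in((60,.024),(64,.0215),(68,.0215),(72,.0215),(76,.0215),(80,.0215)): print(s);plan(*lug(s,o))
cap('side','side2');cv2.imwrite('pics/m2.png',cv2.resize(cv2.imread('pics/side2.png')[180:380,190:390],(600,600),interpolation=2))"
```

```text
off [-0.1519 -0.035   0.17  ] rot [ 0.0195 -0.1203  0.0835] F [ 0.3868  0.23   -0.1775]
60
off [-0.1536  1.165   0.1704] rot [ 0.0195 -0.1203  0.0835] F [ 0.3868  0.23   -0.1775]
64
off [-0.0142  1.6994  0.1709] rot [ 0.0153 -0.121   4.0835] F [ 0.3868  0.23   -0.1775]
68
off [0.1055 1.993  0.1712] rot [ 0.0111 -0.1215  8.0835] F [ 0.3868  0.23   -0.1775]
72
off [0.2043 2.2941 0.1715] rot [ 0.0068 -0.122  12.0835] F [ 0.3868  0.23   -0.1775]
76
off [0.2819 2.6014 0.1718] rot [ 0.0026 -0.1223 16.0835] F [ 0.3868  0.23   -0.1775]
80
off [0.3379 2.9134 0.172 ] rot [-0.0017 -0.1225 20.0835] F [ 0.3868  0.23   -0.1775]
```

View pics/m2.png

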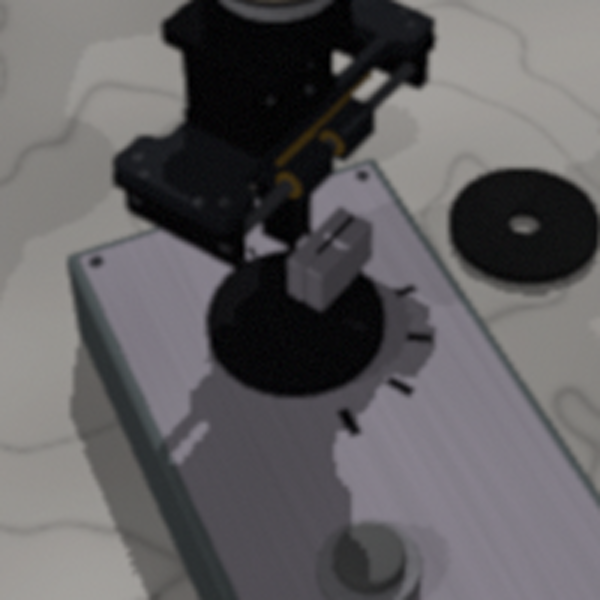

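The fingertips stand behind the lug at about (300,235), on its ccw side. First click: 3 to 4.

Request:
arm_command:
  targets:
    - {"offset": [-0.1,0.6,0.1],"rot": [0,0,0],"gripper": 1}
    - {"offset": [-0.1,1.1,0.1],"rot": [0,0,0],"gripper": 1}
    - {"offset": [-0.1,1.4,0.1],"rot": [0,0,2],"gripper": 1}
    - {"offset": [0,1.7,0.1],"rot": [0,0,4],"gripper": 1}
    - {"offset": [0.1,2.0,0.1],"rot": [0,0,8],"gripper": 1}
    - {"offset": [0.2,2.3,0.1],"rot": [0,0,12],"gripper": 1}
    - {"offset": [0.3,2.6,0.1],"rot": [0,0,16],"gripper": 1}
    - {"offset": [0.3,2.9,0.1],"rot": [0,0,20],"gripper": 1}

```text
time_s: 3.65
position: [0.5984, 0.0046, 0.1633]
tcp_rot: [[0.86, 0.511, 0.002], [0.511, -0.86, 0.001], [0.002, -0.0, -1.0]]
force: [-1.3, 0.3, -0.1]
opening: 0.007
```

Request:
arm_command:
  targets:
    - {"offset": [0,0,0],"rot": [0,0,0],"gripper": 1}
    - {"offset": [0,0,0],"rot": [0,0,0],"gripper": 1}

```text
time_s: 3.85
position: [0.598, 0.0047, 0.1631]
tcp_rot: [[0.858, 0.514, 0.001], [0.514, -0.858, 0.001], [0.002, -0.0, -1.0]]
force: [0.1, -0.0, 0.8]
opening: 0.006
```

```bash
python3 -c "
from go import *
for s in(80,86,90,94,98,102,106,110): print(s);plan(*lug(s,.0215))
c=cap('side','side3');im=cv2.resize(cv2.imread('pics/side3.png')[180:380,190:390],(600,600),interpolation=2)
for k,s in enumerate((60,75,90,120)):
    a=P[2]+np.pi/2-np.radians(s);u,v=proj(c,A+[.058*np.cos(a),.058*np.sin(a),.045]);cv2.circle(im,(int(3*(u-190)),int(3*(v-180))),3,[(0,0,255),(0,255,255),(0,255,0),(255,0,0)][k],-1)
cv2.imwrite('pics/m3.png',im)"
```

```text
80
off [ 0.063  -0.0577  0.0426] rot [-0.021  -0.1111  0.1228] F [ 0.0612 -0.0029  0.8321]
86
off [0.2649 0.3726 0.0429] rot [-0.0268 -0.1099  6.1228] F [ 0.0612 -0.0029  0.8321]
90
off [0.374  0.6702 0.043 ] rot [-0.0306 -0.109  10.1228] F [ 0.0612 -0.0029  0.8321]
94
off [0.4621 0.9747 0.043 ] rot [-0.0344 -0.108  14.1228] F [ 0.0612 -0.0029  0.8321]
98
off [0.5287 1.2846 0.043 ] rot [-0.0383 -0.1069 18.1228] F [ 0.0612 -0.0029  0.8321]
102
off [0.5735 1.5984 0.043 ] rot [-0.042  -0.1057 22.1228] F [ 0.0612 -0.0029  0.8321]
106
off [0.5964 1.9145 0.043 ] rot [-0.0458 -0.1044 26.1228] F [ 0.0612 -0.0029  0.8321]
110
off [0.5972 2.2315 0.0428] rot [-0.0496 -0.1031 30.1228] F [ 0.0612 -0.0029  0.8321]
```

View pics/m3.png

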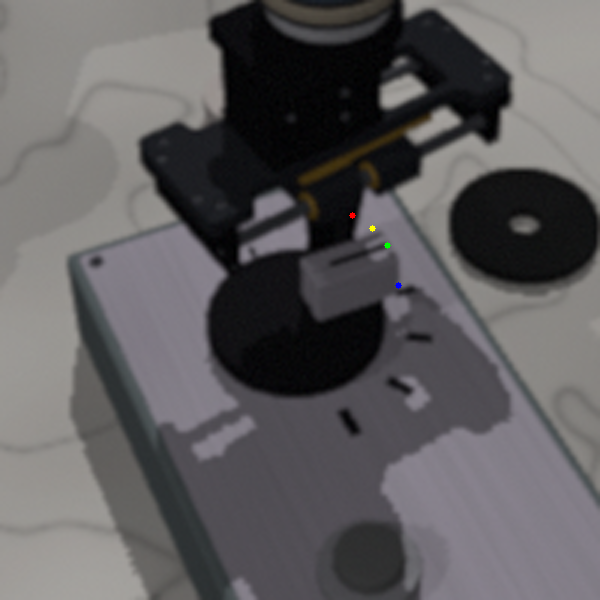

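The lug tip now sits at the green dot (388,245), so it's in setting 4 and clear of the finger. Second click: 4 to 5, ending short of 5 so the detent does the rest.

Request:
arm_command:
  targets:
    - {"offset": [0.3,0.4,0.1],"rot": [0,0,6],"gripper": 1}
    - {"offset": [0.4,0.7,0.1],"rot": [0,0,10],"gripper": 1}
    - {"offset": [0.5,1.0,0.1],"rot": [0,0,14],"gripper": 1}
    - {"offset": [0.5,1.3,0.1],"rot": [0,0,18],"gripper": 1}
    - {"offset": [0.6,1.6,0.1],"rot": [0,0,22],"gripper": 1}
    - {"offset": [0.6,1.9,0.1],"rot": [0,0,26],"gripper": 1}
    - {"offset": [0.6,2.2,0.1],"rot": [0,0,30],"gripper": 1}
    - {"offset": [0.6,2.2,0.1],"rot": [0,0,30],"gripper": 1}

```text
time_s: 4.7
position: [0.6142, -0.0111, 0.162]
tcp_rot: [[1.0, 0.016, 0.001], [0.016, -1.0, 0.001], [0.001, -0.001, -1.0]]
force: [-0.7, 0.0, -0.4]
opening: 0.006
```

```bash
python3 -c "
from go import *
plan(*lug(110,.0215))
c=cap('side','side4');im=cv2.resize(cv2.imread('pics/side4.png')[180:380,190:390],(600,600),interpolation=2)
for k,s in enumerate((90,105,120,150)):
    a=P[2]+np.pi/2-np.radians(s);u,v=proj(c,A+[.058*np.cos(a),.058*np.sin(a),.045]);cv2.circle(im,(int(3*(u-190)),int(3*(v-180))),3,[(0,0,255),(0,255,255),(0,255,0),(255,0,0)][k],-1)
cv2.imwrite('pics/m4.png',im)"
```

```text
off [ 0.0377  0.0293 -0.0728] rot [-0.0822 -0.0569  0.0841] F [-0.733   0.0324 -0.3827]
```

View pics/m4.png

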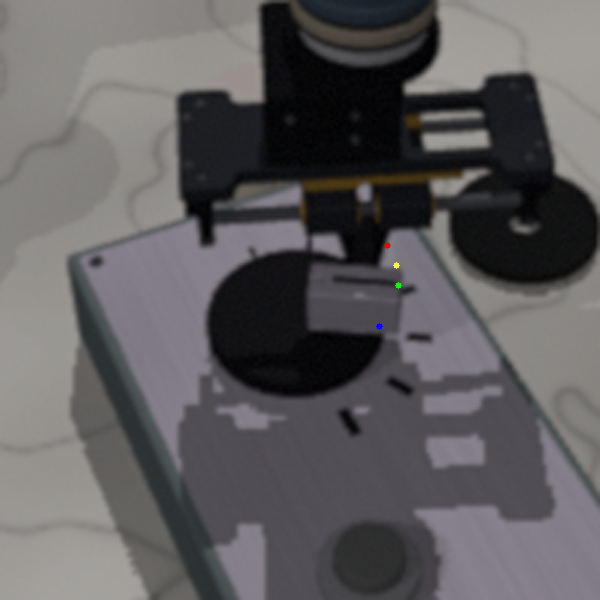

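The lug tip is at the green dot (400,283), which is setting 5. I'll back off, rise and move to the button.

Request:
arm_command:
  targets:
    - {"offset": [0,-0.8,0],"rot": [0,0,0],"gripper": 1}
    - {"offset": [0,-1.5,0],"rot": [0,0,0],"gripper": 1}
    - {"offset": [0,-1.6,-1.5],"rot": [0,0,0],"gripper": 1}
    - {"offset": [0,-1.6,-4],"rot": [0,0,0],"gripper": 1}
    - {"offset": [0,-1.6,-7],"rot": [0,0,0],"gripper": 1}
    - {"offset": [0,-1.6,-8],"rot": [0,0,0],"gripper": 1}
    - {"offset": [0,-1.6,-8],"rot": [0,0,0],"gripper": 1}

```text
time_s: 5.45
position: [0.6148, 0.0052, 0.2445]
tcp_rot: [[1.0, 0.016, 0.006], [0.016, -1.0, 0.001], [0.006, -0.0, -1.0]]
force: [0.0, 0.0, -0.3]
opening: 0.009
```

```bash
python3 -c "
from go import *
plan([B[0],B[1],.2],-90)"
```

```text
off [-1.4555 19.8692  4.4338] rot [-0.0305 -0.3416  0.9136] F [ 0.0143  0.0438 -0.2866]
```

Request:
arm_command:
  targets:
    - {"offset": [-0.3,4,0],"rot": [0,-0.3,0.9],"gripper": 1}
    - {"offset": [-0.6,8,0],"rot": [0,-0.3,0.9],"gripper": 1}
    - {"offset": [-0.9,12,0.5],"rot": [0,-0.3,0.9],"gripper": 1}
    - {"offset": [-1.2,16,1.5],"rot": [0,-0.3,0.9],"gripper": 1}
    - {"offset": [-1.4,19,3],"rot": [0,-0.3,0.9],"gripper": 1}
    - {"offset": [-1.5,19.9,4.2],"rot": [0,-0.3,0.9],"gripper": 1}
    - {"offset": [-1.5,19.9,5.5],"rot": [0,-0.3,0.9],"gripper": 1}
    - {"offset": [-1.5,19.9,5.5],"rot": [0,-0.3,0.9],"gripper": 1}

```text
time_s: 6.25
position: [0.6001, -0.1921, 0.1836]
tcp_rot: [[1.0, -0.0, -0.01], [-0.0, -1.0, 0.005], [-0.01, -0.005, -1.0]]
force: [-0.2, 0.7, 0.3]
opening: 0.002
```

Request:
arm_command:
  targets:
    - {"offset": [0,0,0],"rot": [0,0,0],"gripper": 1}
    - {"offset": [0,0,0],"rot": [0,0,0],"gripper": 1}

```text
time_s: 6.45
position: [0.6023, -0.1926, 0.1871]
tcp_rot: [[1.0, 0.002, -0.004], [0.002, -1.0, 0.001], [-0.004, -0.001, -1.0]]
force: [-0.4, 0.7, 0.0]
opening: 0.004
```

```bash
python3 -c "
from go import *
plan([B[0],B[1],.092+.0697],-90)
c=cap('side','side5');im=cv2.resize(cv2.imread('pics/side5.png')[230:430,210:410],(600,600),interpolation=2)
s=bot.read_state();p=np.array(s['position'])+.0697*np.array(s['tcp_rot'])[:,2]
for q,col in((p,(0,0,255)),(B,(0,255,0))):
    u,v=proj(c,q);cv2.circle(im,(int(3*(u-210)),int(3*(v-230))),3,col,-1)
cv2.imwrite('pics/m5.png',im)"
```

```text
off [0.1481 0.1136 2.5433] rot [-0.0804  0.2167  0.0893] F [-0.3608  0.7181  0.0228]
```

View pics/m5.png

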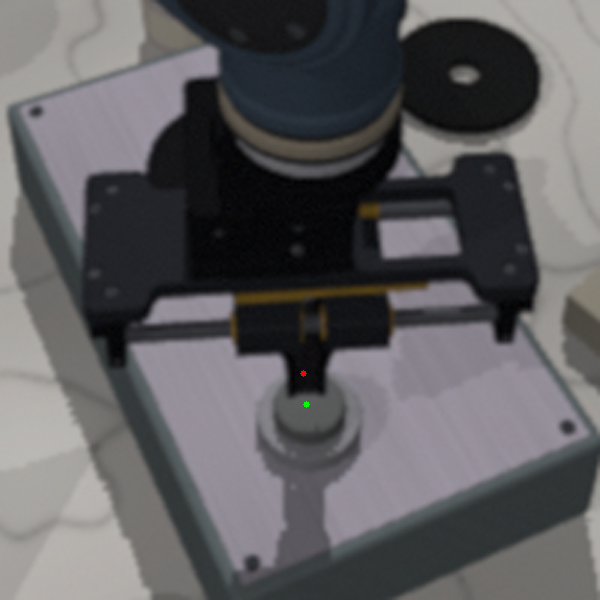

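The fingertips at (304,375) hang about 25 mm above the button's centre (308,405). I'll press straight down.

Request:
arm_command:
  targets:
    - {"offset": [0.1,0.1,0.8],"rot": [0,0.2,0],"gripper": 1}
    - {"offset": [0.1,0.1,1.6],"rot": [0,0.2,0],"gripper": 1}
    - {"offset": [0.1,0.1,2.2],"rot": [0,0.2,0],"gripper": 1}
    - {"offset": [0.1,0.1,2.5],"rot": [0,0.2,0],"gripper": 1}
    - {"offset": [0.1,0.1,2.8],"rot": [0,0.2,0],"gripper": 1}
    - {"offset": [0.1,0.1,3.0],"rot": [0,0.2,0],"gripper": 1}
    - {"offset": [0.1,0.1,3.1],"rot": [0,0.2,0],"gripper": 1}
    - {"offset": [0.1,0.1,3.1],"rot": [0,0.2,0],"gripper": 1}

```text
time_s: 7.3
position: [0.6023, -0.1947, 0.1561]
tcp_rot: [[1.0, -0.0, -0.002], [-0.0, -1.0, 0.002], [-0.002, -0.002, -1.0]]
force: [-1.3, 1.9, 5.2]
opening: 0.008
```

Request:
arm_command:
  targets:
    - {"offset": [0,0,0.1],"rot": [0,0,0],"gripper": 1}
    - {"offset": [0,0,0.2],"rot": [0,0,0],"gripper": 1}
    - {"offset": [0,0,0.2],"rot": [0,0,0],"gripper": 1}

```text
time_s: 7.6
position: [0.6023, -0.1947, 0.156]
tcp_rot: [[1.0, -0.0, -0.002], [-0.0, -1.0, 0.002], [-0.002, -0.002, -1.0]]
force: [-4.4, 3.2, 14.9]
opening: 0.009
```

The hard stop is reached: 15 N with no further travel. Now I'll retreat.

Request:
arm_command:
  targets:
    - {"offset": [0,0,-0.5],"rot": [0,0,0],"gripper": 1}
    - {"offset": [0,0,-1.5],"rot": [0,0,0],"gripper": 1}
    - {"offset": [0,0,-4],"rot": [0,0,0],"gripper": 1}
    - {"offset": [0,0,-7],"rot": [0,0,0],"gripper": 1}
    - {"offset": [0,0,-10],"rot": [0,0,0],"gripper": 1}
    - {"offset": [0,0,-12],"rot": [0,0,0],"gripper": 1}
    - {"offset": [0,0,-12],"rot": [0,0,0],"gripper": 1}
    - {"offset": [0,0,-12],"rot": [0,0,0],"gripper": 1}

```text
time_s: 8.4
position: [0.6028, -0.1953, 0.2736]
tcp_rot: [[1.0, -0.001, -0.0], [-0.001, -1.0, 0.001], [-0.0, -0.001, -1.0]]
force: [0.4, 0.4, -1.2]
opening: 0.003
```

```bash
python3 -c "
from go import *
c=cap('side','side6');im=cv2.imread('pics/side6.png')
a=P[2]-np.radians(30);u,v=proj(c,A+[.058*np.cos(a),.058*np.sin(a),.045]);cv2.circle(im,(int(u),int(v)),1,(0,255,0),-1)
cv2.imwrite('pics/m6.png',cv2.resize(im[180:480,190:490],(600,600),interpolation=2));print(bot.read_state()['force'])"
```

```text
[-0.911   0.898   0.1568]
```

View pics/m6.png

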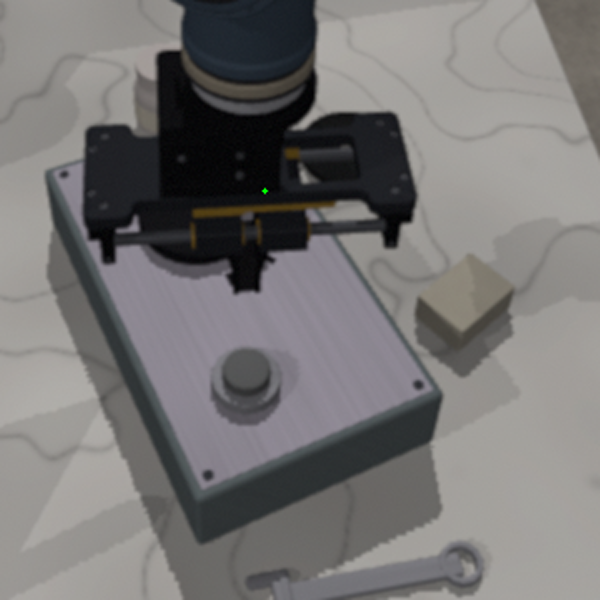

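The button is up again at (246,372), and the offcut and spanner are in place. The gripper hides the lug, so I'll move aside to check it.

Request:
arm_command:
  targets:
    - {"offset": [-4,0,-1],"rot": [0,0,0],"gripper": 1}
    - {"offset": [-8,0,-1],"rot": [0,0,0],"gripper": 1}
    - {"offset": [-12,0,-1],"rot": [0,0,0],"gripper": 1}
    - {"offset": [-16,0,-1],"rot": [0,0,0],"gripper": 1}
    - {"offset": [-18,0,-1],"rot": [0,0,0],"gripper": 1}
    - {"offset": [-18,0,-1],"rot": [0,0,0],"gripper": 1}
    - {"offset": [-18,0,-1],"rot": [0,0,0],"gripper": 1}

```text
time_s: 9.15
position: [0.423, -0.1953, 0.2831]
tcp_rot: [[1.0, -0.001, -0.001], [-0.001, -1.0, 0.002], [-0.001, -0.002, -1.0]]
force: [0.2, -0.2, 0.0]
opening: 0.005
```

```bash
python3 -c "
from go import *
ims=[]
for n,x,y in(('top',240,150),('side',190,190)):
    c=cap(n,n+'7');im=cv2.imread(f'pics/{n}7.png')
    a=P[2]-np.radians(30);u,v=proj(c,A+[.058*np.cos(a),.058*np.sin(a),.045]);im[int(v+.5),int(u+.5)]=(0,255,0)
    ims.append(cv2.resize(im[y:y+270,x:x+270],(400,400),interpolation=2))
cv2.imwrite('pics/m7.png',np.hstack(ims))"
```

```text
(no output)
```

View pics/m7.png

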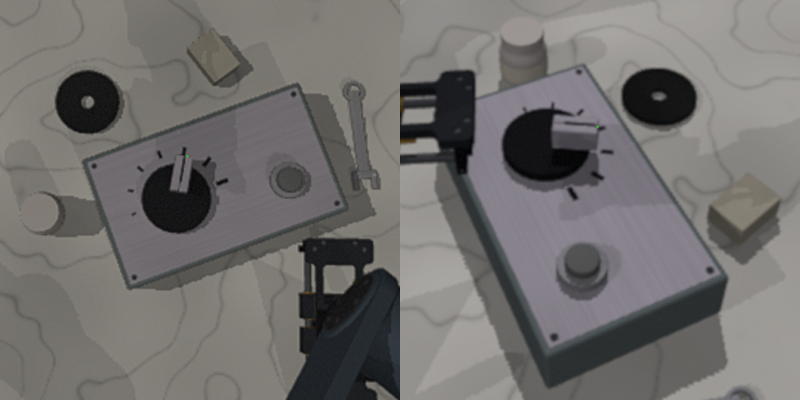

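Both views show the lug on the fifth mark, with its tip at the predicted point ((186,157) in the top panel, (598,126) in the side panel). The button is up, the loose things haven't moved and the arm is clear. Handing in.

```bash
python3 -c "
from rig import ticket
print(ticket.hand_in())"
```

```text
the job is handed in; nothing more can be done
None
```

The selector is in speed 5 and the start button was pressed fully and came back up; the job was handed in at about 9.3 s of the 54 s allowed. `hand_in` gives no verdict, so these are my own checks.

- **Selector:** it started in setting 3. I pushed the lug's anticlockwise side with the closed fingertips, one click at a time, and let the detent finish each click. After backing off, both camera views showed the lug on the fifth mark, at the predicted point.
- **Button:** I pressed it only after the lug was in setting 5. It reached its hard stop at about 15 N with no further travel, and the last pictures show it up again.
- **Surroundings:** the pad, offcut, paste and spanner look unmoved in the final pictures, and the arm is clear of everything.

No check failed. One hand-read corner of the console was about 6 pixels off in the fit, but the marks, lug and button all lined up with the fitted pose.

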